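# Refit the filters of a desktop air cleaner

## Task

Refit the air cleaner: lower the three ring filters over the post of its white base, one after another, the green mesh filter first (at the bottom), the black carbon filter next and the white pleated filter on top, without letting them drop down the post. Then put the grey cap on the post with its orange bar pointing across the long side of the base, and lock it with a quarter-turn clockwise (seen from above), so that the bar lies along the base's long side. Let go of everything and leave the mug, the stapler and the tape roll where they are.

Things in the scene. Friction and masses are not known exactly. Their poses are not given: they have to be found in the camera images.
- base: Fixed white air cleaner base, 130 mm along its x, 190 mm (long side) along its y, top 40 mm high; the filters rest on it. Origin: centre of its underside, below the post; z up; half a turn makes no difference. The aluminium post on it is 32 mm thick, its shoulder 120 mm above the origin; then an 15 mm neck up to 136 mm. Three stacked filters reach to 118 mm.
- post_head (a point): Centre of the post's top end, on its axis, 136 mm above the base's origin; axes as the base. Here two orange bayonet lugs, 6 mm tall, stick out from the neck to base +y and -y, reaching 16 mm from the axis. The neck is free for 10 mm between the shoulder and the lugs.
- mesh_filter: Green coarse mesh filter: goes first, at the bottom, its underside on the base's top (40 mm above the base's origin). A ring 64 mm in outer diameter and 26 mm tall with a straight 42 mm hole through it, about 0.08 kg, lying flat on a 5 mm thick blue folder. Origin: centre of its underside, z up; its turn does not matter. 
- carbon_filter: Black carbon filter: goes second, on the green one (underside 66 mm above the base's origin). A ring 64 mm in outer diameter and 26 mm tall with a straight 42 mm hole through it, about 0.08 kg, lying flat on a 5 mm thick blue folder. Origin: centre of its underside, z up; its turn does not matter. 
- pleated_filter: White pleated filter with tan pleat lines: goes third, on the black one (underside 92 mm above the base's origin). A ring 64 mm in outer diameter and 26 mm tall with a straight 42 mm hole through it, about 0.08 kg, lying flat on a 5 mm thick blue folder. Origin: centre of its underside, z up; its turn does not matter. 
- cap: Grey round cap, 68 mm wide, 0.12 kg, on the blue folder; flat roof 28 mm above its underside. Origin: centre of its underside, z up. Open below: cavity 42 mm wide, 22 mm deep, with two inner lugs (6 mm tall, 8 mm wide, to 10.5 mm from the axis) at the lower rim under the bar's ends. It goes down over the post's head only with the bar along base x (within 15 degrees), to 120 mm above the base's origin.
- cap_bar (a point): Centre of the orange grip bar on the cap's roof, 40 mm above the cap's underside: 56 mm long along the cap's x, 14 mm wide, 24 mm tall. Once down, the cap turns loosely 90 degrees clockwise from above until the bar lies along base y, its lugs then under the post's; a stop comes about 6 degrees later. Counter-clockwise is blocked. Half a turn of the cap makes no difference.
- mug: White mug, 76 mm wide, 80 mm tall, a bystander: leave it alone. Origin: centre of its underside.
- stapler: Red and black stapler, 130 mm long (its y), 32 mm wide, 42 mm tall, a bystander: leave it alone. Origin: centre of its underside.
- tape: Tan roll of tape lying flat, 90 mm wide, 24 mm tall, a bystander: leave it alone. Origin: centre of its underside.
Not all that is in view belongs to the job. Of the things that look like the mesh_filter, the largest one is meant.

How it is judged:
By the outcome, as a careful person would: the job done as asked, in the order asked, and still so for the second after the job is handed in, with the robot touching nothing.
It also fails if it takes over 134 s, if anything falls off the work surface, if the arm or the gripper's body presses on something with over 40 N, if the wrist force passes 120 N, or if a joint passes its speed limit or range.

## Robot

A 6-joint arm with a two-finger parallel gripper is mounted at the origin on the work surface. World frame = base frame: x ahead of the robot, y to its left, z up, the work surface at z = 0. Lengths are in m, angles in rad, forces in N, time in s.
With the tool pointing down it reaches from about 0.2 to 0.875 m from the base axis. Payload 3.4 kg.
Tool frame: the origin (TCP) lies between the finger pads; the fingertips stand 25 mm ahead of it and the grasp point (between the pads) lies 6 mm ahead of it (r.nose_length is the z of the fingertips in the tool frame, in m); z points along the fingers, x is the direction in which the jaws open and shut, and the axes are right-handed (so a half turn about z gives the same grasp; the last joint's range is limited). The gripper opens to 94 mm and grips with 3 to 60 N. Pads are 16 mm wide; open, the fingers measure 119 mm over their backs; the gripper's body (75 mm by 177 mm) begins 78 mm behind the grasp point.
Start: joints at [-1.417, 0.276, 1.505, -0, 1.361, -0.121], TCP at [0.156, -0.553, 0.201] pointing down, gripper open.
Joint ranges: [-2.89, 2.89], [-0.75, 2.08], [0.22, 2.7], [-1.18, 4.32], [0.11, 2.71], [-2.7, 2.7]. Speed limits (rad/s): [2.57, 2.57, 3.14, 3.14, 3.14, 3.14].

## Interface

Orientations are given as a unit quaternion [w, x, y, z].
In Python, from plant import r, gripper_to, inverse_kinematics, vision, models, telemetry gives the robot as it stands. Calls block until the motion is done:
- r.move_to(position, orientation): joint-space move of the TCP to a pose.
- r.move_l(position, rot=None, vel=0.15, guard=None): straight line of the TCP; rot=None keeps the orientation; vel is the mean speed in m/s. With guard (N) it stops when the force on the tool has changed by that much, and returns True; else False.
- r.movej(angles): joint-space move.
- gripper_to(opening, f_grip=None): finger opening in m; f_grip is the grip in N (None keeps the last); returns when the fingers have stopped.
- r.hold(seconds).
- inverse_kinematics(position, orientation): joint angles nearest the present ones, or None.
- vision.snapshot(name): name is "side" or "top"; returns the picture (384x512x3 uint8, red, green, blue); there is no depth.
- vision.get_calibration(name): a dict with "fx", "fy", "cx", "cy" (pixels), "position" and "orientation" of the camera in the world. Camera axes: x right, y down, z forward; pixel columns grow to the right and rows downward; lengths in m; the calibration is good to about 2 mm. A picture is of the moment at which its call begins. get_calibration takes no time and is no camera call.
A pose or a line that the arm cannot do raises r.PlanningError and nothing moves.
- r.sign_off(): hands the job in, once; it reports no verdict.
Trained networks look in the newest picture that a camera, given by its name, has taken for a name from the list of things; names that differ only in an ending like _2 or _b are one class to them, and where a whole thing is asked for, a point or a joint stands for the part that bears it (a point fixed in the world has none). Each returns a list of dicts, best first, with "score" (0 to 1); they miss things now and then, are a little off and sometimes report something else, mostly with a low value. They report only what shows in the picture. A call takes as long as a camera call. They do not tell look-alikes from the thing itself.
- models.boxes_of(thing, camera): "at" ([x, y, z] in m, in world coordinates, good to about 4 mm: the middle of the surface that is visible of it).
- models.regions_of(thing, camera): "pixels" (384x512 bool, what is visible of it).
- models.mark_of(thing, camera): "at" ([x, y, z] in m, in world coordinates, good to about 4 mm: a listed point, or the origin of a listed thing).
Readings, each from a call of its own:
- telemetry.current_t(): time.
- telemetry.current_joints(): joint angles.
- telemetry.current_dq(): joint speeds.
- telemetry.current_joint_efforts(): joint torques, N m.
- telemetry.current_ee_pos(): TCP position.
- telemetry.current_tool_rot(): TCP orientation.
- telemetry.current_wrist_force(): force on the tool from outside, world axes, zero at the start.
- telemetry.current_torque(): the same for the moment, N m.
- telemetry.current_opening(): finger opening in m.
Only numpy, scipy, OpenCV 4.12 (cv2) and the standard library are available. Lean on these libraries where they do the work, as an engineer would, in place of code of your own. Each camera call takes 0.05 s, during which the arm holds its last target.

## Working session

There is one attempt and no reset: what is moved stays moved. The work goes in short steps, each a Python script; the robot and the scene stay as the last script left them, time stands still between calls to the robot, and variables do not carry over. Pictures are saved under pics/ and viewed, and the job is handed in when it is done.

```bash
ls; mkdir -p pics; python3 - <<'E'
from plant import r, gripper_to, inverse_kinematics, vision, models, telemetry
import cv2
for n in ("top","side"):
    im=vision.snapshot(n); cv2.imwrite(f"pics/{n}0.png",cv2.resize(im[:,:,::-1],(768,576),interpolation=cv2.INTER_CUBIC))
    print(n,vision.get_calibration(n))
    for t in ["base","post_head","mesh_filter","carbon_filter","pleated_filter","cap","cap_bar","mug","stapler","tape"]:
        print(t,[(round(d["score"],2),[round(float(v),3) for v in d["at"]]) for d in models.mark_of(t,n)])
print(telemetry.current_t())
E
```

```text
pics
top {'fx': 439.13045085836217, 'fy': 439.13045085836217, 'cx': 262.0128679872832, 'cy': 196.31915529414468, 'position': array([0.37040475, 0.02014843, 1.20872325]), 'orientation': array([-0.0529098 ,  0.70833228, -0.70149413,  0.05806818])}
base [(0.97, [0.533, 0.231, -0.002])]
post_head [(0.71, [0.534, 0.224, 0.135])]
mesh_filter [(0.77, [0.33, -0.283, -0.002]), (0.7, [0.466, -0.268, 0.007]), (0.63, [0.316, -0.199, -0.004])]
carbon_filter [(0.77, [0.594, -0.258, 0.004])]
pleated_filter [(0.75, [0.458, -0.143, 0.007])]
cap [(0.65, [0.594, -0.118, 0.004])]
cap_bar [(0.72, [0.599, -0.12, 0.043])]
mug [(0.65, [0.766, -0.206, -0.001])]
stapler [(0.85, [0.76, 0.2, 0.001]), (0.22, [0.535, 0.229, 0.137])]
tape [(0.91, [0.756, -0.024, -0.0])]
side {'fx': 420.75390880052623, 'fy': 420.75390880052623, 'cx': 249.0577978380545, 'cy': 197.27257741342686, 'position': array([ 0.40254613, -0.67884298,  0.8220354 ]), 'orientation': array([-0.3692908 ,  0.92333477, -0.0967874 ,  0.04134504])}
base [(0.8, [0.536, 0.226, -0.001])]
post_head [(0.66, [0.532, 0.232, 0.133])]
mesh_filter [(0.91, [0.313, -0.197, -0.002]), (0.83, [0.332, -0.289, 0.001]), (0.59, [0.464, -0.267, 0.006]), (0.29, [0.597, -0.121, 0.001])]
carbon_filter [(0.61, [0.592, -0.258, 0.005]), (0.57, [0.456, -0.137, -0.001])]
pleated_filter [(0.76, [0.454, -0.142, 0.001])]
cap [(0.83, [0.594, -0.119, 0.002])]
cap_bar []
mug [(0.85, [0.763, -0.209, -0.002])]
stapler [(0.89, [0.758, 0.196, -0.004]), (0.34, [0.593, -0.257, 0.005])]
tape [(0.71, [0.756, -0.019, 0.002])]
1.1
```

View pics/top0.png

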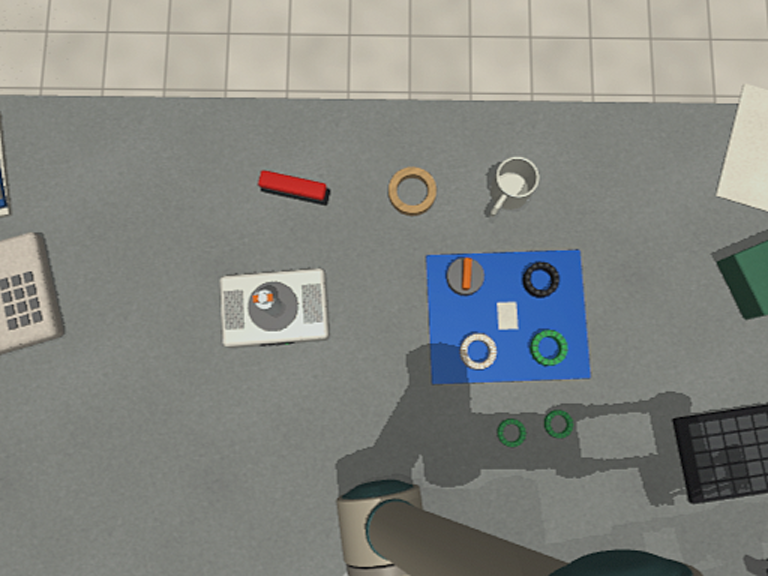

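View pics/side0.png

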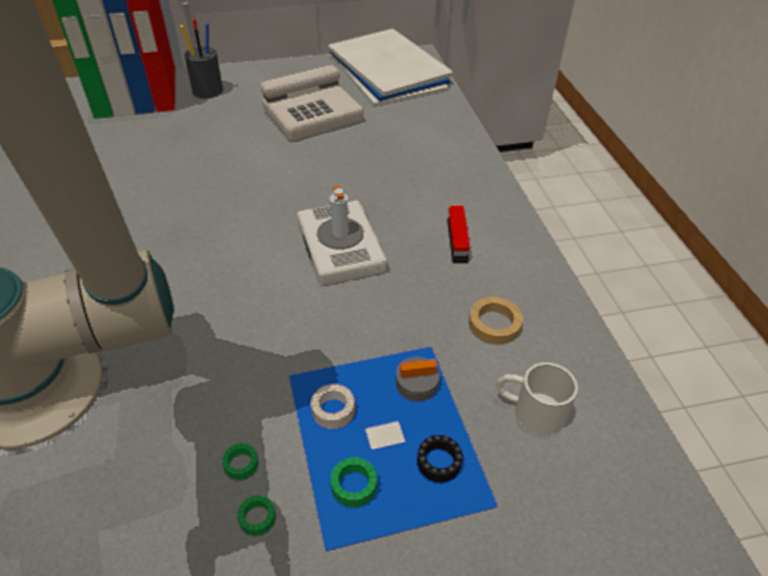

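```bash
cat > h.py <<'E'
from plant import r, gripper_to, inverse_kinematics, vision, models, telemetry
import cv2, numpy as np
from scipy.spatial.transform import Rotation as R
def cal(n):
    c=vision.get_calibration(n); q=c["orientation"]; return c,R.from_quat([q[1],q[2],q[3],q[0]]).as_matrix(),np.array(c["position"])
def ray(n,uv,z):
    c,M,p=cal(n); uv=np.atleast_2d(uv).astype(float)
    d=np.c_[(uv[:,0]-c["cx"])/c["fx"],(uv[:,1]-c["cy"])/c["fy"],np.ones(len(uv))]@M.T
    return p+d*((z-p[2])/d[:,2])[:,None]
def proj(n,X):
    c,M,p=cal(n); X=(np.atleast_2d(X)-p)@M
    return np.c_[c["cx"]+c["fx"]*X[:,0]/X[:,2],c["cy"]+c["fy"]*X[:,1]/X[:,2]]
def crop(n,im,u0,u1,v0,v1,s,f):
    cv2.imwrite(f"pics/{f}.png",cv2.resize(im[v0:v1,u0:u1,::-1],None,fx=s,fy=s,interpolation=cv2.INTER_CUBIC))
def quat(yaw):  # tool down, tool x at angle yaw in world
    q=(R.from_euler('z',yaw)*R.from_euler('x',np.pi)).as_quat(); return [q[3],q[0],q[1],q[2]]
E
python3 - <<'E'
from h import *
im=vision.snapshot("top")
crop("top",im,275,405,160,305,4,"top_rings"); crop("top",im,140,225,170,240,8,"top_base")
for t in ["base","mesh_filter","carbon_filter","pleated_filter","cap","cap_bar"]:
    for d in models.regions_of(t,"top"):
        m=d["pixels"].astype(np.uint8); c=cv2.findContours(m,0,2)[0]; c=max(c,key=cv2.contourArea)
        print(t,round(d["score"],2),m.sum(),cv2.minEnclosingCircle(c),cv2.minAreaRect(c),cv2.boundingRect(c))
im=vision.snapshot("side"); crop("side",im,190,270,110,200,6,"side_base")
print(telemetry.current_joints(),telemetry.current_tool_rot())
E
```

```text
base 0.64 3339 ((182.9750518798828, 205.45567321777344), 40.517860412597656) ((182.89996337890625, 205.19998168945312), (48.39548873901367, 71.09765625), 85.60128784179688) (147, 179, 73, 52)
mesh_filter 0.59 307 ((365.8333435058594, 231.5), 12.660176277160645) ((366.0, 231.0), (22.0, 24.0), 90.0) (354, 220, 25, 23)
mesh_filter 0.5 199 ((372.1134948730469, 282.22393798828125), 10.044868469238281) ((372.5, 282.0), (18.0, 19.0), 90.0) (363, 273, 20, 19)
mesh_filter 0.4 3318 ((183.0, 205.0), 40.80451202392578) ((182.90711975097656, 205.5210418701172), (48.97441482543945, 71.44122314453125), 85.36454010009766) (148, 179, 72, 52)
carbon_filter 0.52 344 ((360.75, 186.0), 12.412291526794434) ((360.7500305175781, 186.25001525878906), (22.62741470336914, 23.33452033996582), 45.0) (349, 175, 25, 24)
cap 0.73 553 ((310.25, 184.875), 13.558423042297363) ((310.4000244140625, 184.1999969482422), (25.938386917114258, 25.043960571289062), 26.56505012512207) (297, 172, 27, 26)
cap_bar 0.66 519 ((310.0, 184.0), 13.453723907470703) ((310.0, 184.0), (24.0, 24.0), 90.0) (298, 172, 25, 25)
[-1.41701150e+00  2.75922147e-01  1.50491422e+00 -4.50035042e-05
  1.36070285e+00 -1.20980250e-01] [ 3.43929523e-05  7.97285978e-01 -6.03601746e-01  3.89408292e-06]
```

View pics/top_rings.png

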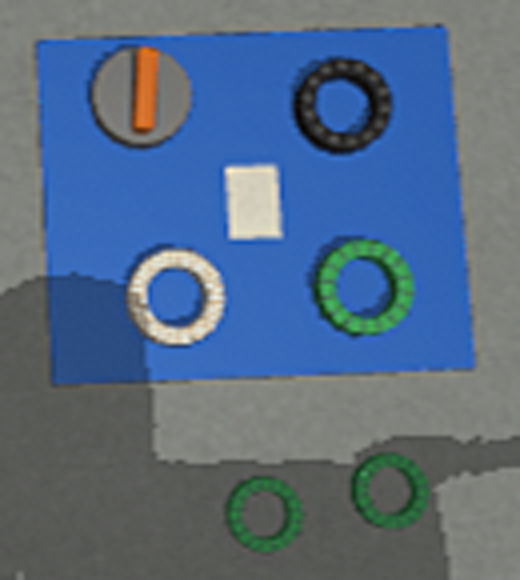

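View pics/top_base.png

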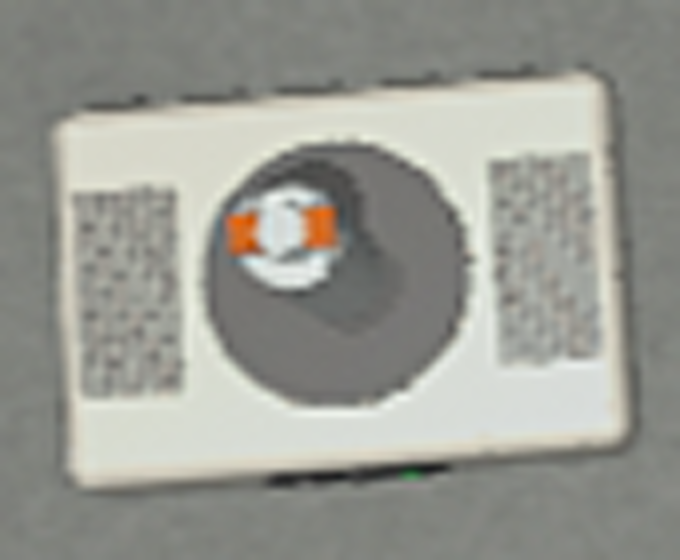

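View pics/side_base.png

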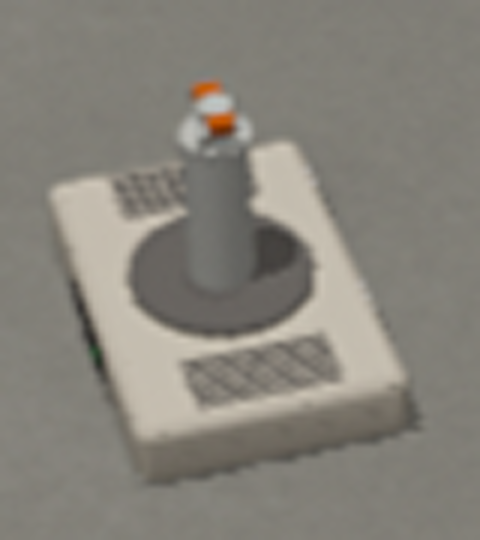

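```bash
cat >> h.py <<'E'
def biggest(m,near=None,rad=20):
    n,l,s,c=cv2.connectedComponentsWithStats(m.astype(np.uint8))
    ok=[i for i in range(1,n) if near is None or np.hypot(*(c[i]-near))<rad]
    return l==max(ok,key=lambda i:s[i,4]) if ok else None
def filled(m):
    cs=cv2.findContours(m.astype(np.uint8),0,2)[0]
    c=cv2.convexHull(np.vstack(cs)); o=np.zeros(m.shape,np.uint8); cv2.fillPoly(o,[c],1); return o>0
def cen(m): v,u=np.nonzero(m); return np.array([u.mean(),v.mean()])
def hullcen(pts):
    S=16; h=cv2.convexHull((pts.astype(np.float32)))[:,0]; M=cv2.moments(h.astype(np.float32)); return np.array([M['m10']/M['m00'],M['m01']/M['m00']])
def cyl(x,y,z0,z1,rad):
    a=np.linspace(0,2*np.pi,72); return np.vstack([np.c_[x+rad*np.cos(a),y+rad*np.sin(a),0*a+z] for z in (z0,z1)])
def fitcen(n,uv,shape,g):  # shape(x,y)->pts ; g initial xy
    g=np.array(g,float)
    for _ in range(6):
        e=uv-hullcen(proj(n,shape(*g))); z=.03
        g=g+(ray(n,proj(n,[*g,z])+e,z)-ray(n,proj(n,[*g,z]),z))[0,:2]
    return g
def hsv(im): return cv2.cvtColor(im,cv2.COLOR_RGB2HSV).astype(int)
E
python3 - <<'E'
from h import *
for n in ("top","side"):
    im=vision.snapshot(n); H=hsv(im); h,s,v=H[...,0],H[...,1],H[...,2]
    notblue=~((h>98)&(h<125)&(s>110))
    for t,g,z0,z1,rad in [("mesh",(.466,-.268),.005,.031,.032),("carbon",(.594,-.258),.005,.031,.032),("pleat",(.457,-.143),.005,.031,.032),("cap",(.594,-.119),.005,.033,.034)]:
        p=proj(n,[*g,.02])[0]
        yy,xx=np.mgrid[:384,:512]; near=np.hypot(xx-p[0],yy-p[1])<26
        if t=="mesh": m=(h>50)&(h<85)&(s>120)
        elif t=="carbon": m=(v<75)&(s<120)
        elif t=="pleat": m=(s<90)&(v>90)
        else: m=notblue&(s<60)
        m=biggest(m&near,p,14)
        f=filled(m); x=fitcen(n,cen(f),lambda x,y:cyl(x,y,z0,z1,rad),g)
        P=proj(n,cyl(*x,z0,z1,rad)).astype(np.float32)
        print(n,t,f.sum(),round(cv2.contourArea(cv2.convexHull(P))),x.round(4))
    o=(h<14)&(s>150)&(v>120)
    p=proj(n,[.533,.229,.136])[0]; m=o&(np.hypot(xx-p[0],yy-p[1])<14)
    print(n,"lugs",m.sum(),cen(m),ray(n,cen(m),.134)[0].round(4))
    k,l,st,c=cv2.connectedComponentsWithStats(m.astype(np.uint8)); 
    for i in range(1,k): print("  ",st[i,4],ray(n,c[i],.136)[0].round(4))
    g=(.597,-.119); p=proj(n,[*g,.05])[0]; m=o&(np.hypot(xx-p[0],yy-p[1])<24)
    vv,uu=np.nonzero(m); W=ray(n,np.c_[uu,vv],.05)[:,:2]; e,V=np.linalg.eigh(np.cov(W.T)); print(n,"bar",m.sum(),W.mean(0).round(4),np.degrees(np.arctan2(*V[::-1,1]))%180)
    # base white mask
    p=proj(n,[.533,.229,.03])[0]; m=biggest((v>170)&(s<60)&(np.hypot(xx-p[0],yy-p[1])<60),p,30)
    f=filled(m); cs=max(cv2.findContours(f.astype(np.uint8),0,2)[0],key=cv2.contourArea)[:,0]
    W=ray(n,cs,.04)[:,:2].astype(np.float32); print(n,"base",f.sum(),cv2.minAreaRect(W))
    # dark disc
    m=biggest((v<150)&(s<40)&f,p,30); 
    if m is not None:
        fm=filled(m); print(n,"disc",fm.sum(),ray(n,cen(fm),.04)[0].round(4))
E
```

```text
top mesh 466 493 [ 0.4654 -0.2693]
top carbon 431 478 [ 0.5907 -0.2582]
top pleat 490 472 [ 0.4576 -0.1407]
top cap 490 524 [ 0.5952 -0.1186]
top lugs 28 [175.46428571 198.21428571] [0.5337 0.227  0.134 ]
   12 [0.5322 0.2404 0.136 ]
   16 [0.5344 0.2162 0.136 ]
top bar 98 [ 0.5952 -0.1184] 175.39597214264973
top base 3269 ((0.5317278504371643, 0.22689072787761688), (0.12811152637004852, 0.1865224838256836), 5.34472131729126)
top disc 878 [0.5328 0.2281 0.04  ]
side mesh 834 888 [ 0.4657 -0.2688]
side carbon 726 832 [ 0.5912 -0.2579]
side pleat 734 713 [ 0.458  -0.1407]
side cap 542 752 [ 0.593  -0.1256]
side lugs 14 [225.35714286 127.85714286] [0.5347 0.2261 0.134 ]
   5 [0.5318 0.2396 0.136 ]
   9 [0.5357 0.2146 0.136 ]
side bar 18 [ 0.603  -0.1132] 176.62601078536233
side base 1957 ((0.5326566100120544, 0.21866142749786377), (0.12676098942756653, 0.18801049888134003), 5.215396404266357)
side disc 836 [0.5326 0.244  0.04  ]
```

Three green rings look like the mesh filter, at full-resolution top pixels (366,231), (372,282) and (341,288). In the enlarged crop the first is about 24 px wide and the other two about 19 px. It's also the only one on the blue folder, so (366,231) is the mesh filter. The bar lies along about -4.6°, and the base's x axis is at about +5.3°.

```bash
cat >> h.py <<'E'
BASE=np.array([.533,.2272]); BYAW=np.radians(5.3)
def T(): return round(float(telemetry.current_t()),1)
def F(): return np.round(telemetry.current_wrist_force(),1)
def turn(deg):  # yaw -= deg
    q=np.array(telemetry.current_joints()); q[5]+=np.radians(deg); r.movej(q)
def pick_ring(x,y,zt=.036):
    r.move_to([x,y,.12],quat(BYAW-np.pi/2)); r.move_l([x,y,zt],vel=.1)
    gripper_to(.060,5); print("sq1",telemetry.current_opening(),F()); gripper_to(.090)
    turn(-90); print("yaw q",np.round(telemetry.current_tool_rot(),3))
    gripper_to(.055,20); print("sq2",telemetry.current_opening(),F(),T())
    r.move_l([x,y,.25],vel=.25)
    print("lifted",telemetry.current_opening(),T())
E
python3 - <<'E'
from h import *
gripper_to(.092)
pick_ring(.4655,-.269)
im=vision.snapshot("side"); crop("s",im,120,340,140,384,2.4,"mesh_lift")
E
```

```text
sq1 0.06016596769297078 [-0.  -0.4 -0.5]
yaw q [0.    0.999 0.046 0.   ]
sq2 0.05477955023791754 [-0.4  0.5  0.2] 7.9
lifted 0.05502721604846963 8.9
```

View pics/mesh_lift.png

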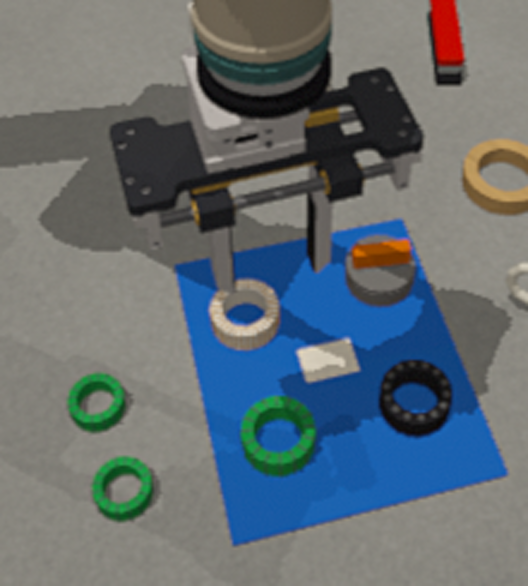

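```bash
python3 - <<'E'
from h import *
print(r.nose_length, telemetry.current_ee_pos(), telemetry.current_opening(),telemetry.current_tool_rot(),telemetry.current_joints())
im=vision.snapshot("top"); crop("t",im,260,420,150,310,4,"mesh_top1")
im=vision.snapshot("side"); H=hsv(im);h,s,v=H[...,0],H[...,1],H[...,2]
p=proj("side",[.4655,-.269,.02])[0]; yy,xx=np.mgrid[:384,:512]
m=biggest((h>50)&(h<85)&(s>120)&(np.hypot(xx-p[0],yy-p[1])<26)); f=filled(m)
print(fitcen("side",cen(f),lambda x,y:cyl(x,y,.005,.031,.032),(.4655,-.269)),f.sum())
E
```

```text
0.025 [ 0.46462636 -0.26836916  0.24826712] 0.05504555918219982 [-0.0010751   0.99892935  0.04623113 -0.00130015] [-6.53470794e-01  1.96271752e-01  1.49679799e+00 -2.98507856e-05
  1.45189694e+00 -7.45962560e-01]
[ 0.46566459 -0.2687534 ] 833
```

View pics/mesh_top1.png

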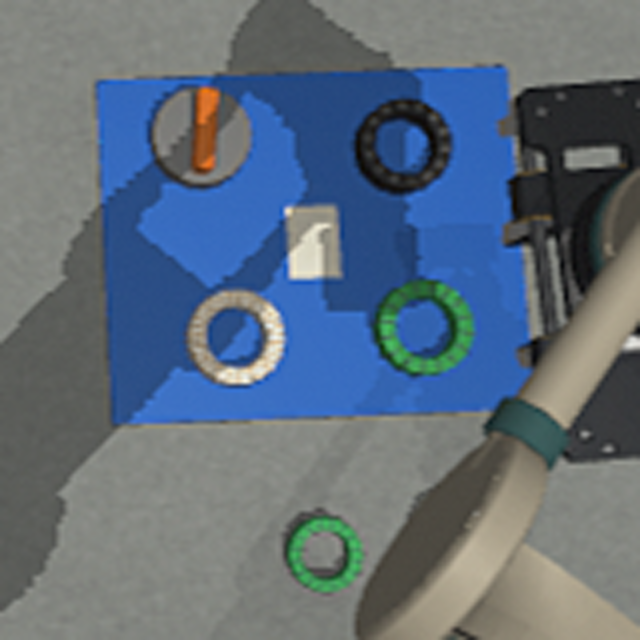

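```bash
python3 - <<'E'
from h import *
print(telemetry.current_ee_pos(),T())
x,y=.4655,-.269
gripper_to(.092)
r.move_l([x,y,.036],vel=.15); print(telemetry.current_ee_pos(),F(),telemetry.current_opening())
im=vision.snapshot("side"); crop("s",im,120,340,140,384,2.4,"d1")
gripper_to(.058,20); print(telemetry.current_ee_pos(),F(),telemetry.current_opening())
im=vision.snapshot("side"); crop("s",im,120,340,140,384,2.4,"d2")
r.hold(.5);print(telemetry.current_ee_pos(),F(),telemetry.current_opening(),T())
E
python3 -c "
import cv2;a=cv2.imread('pics/d1.png');b=cv2.imread('pics/d2.png');cv2.imwrite('pics/d.png',cv2.resize(cv2.hconcat([a,b]),(800,444)))"
```

```text
[ 0.4647713  -0.26843788  0.24827491] 9.0
[ 0.46604866 -0.2693861   0.03671306] [ 0.6  1.  -0. ] 0.0923140196835725
[ 0.46548251 -0.26900243  0.03597113] [ 0.3 -0.4  0. ] 0.057846222701921635
[ 0.46550961 -0.26900493  0.03602142] [ 0.1 -0.3 -0.3] 0.05787108566633522 12.6
```

View pics/d.png

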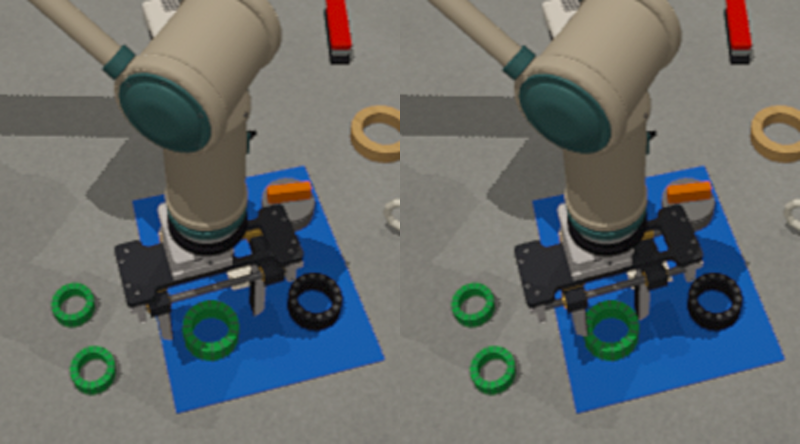

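```bash
python3 - <<'E'
from h import *
im=vision.snapshot("side").copy(); p=telemetry.current_ee_pos()
d=np.array([np.cos(BYAW),np.sin(BYAW),0]); n=np.array([-d[1],d[0],0])
big=cv2.resize(im[190:330,170:290],None,fx=6,fy=6,interpolation=cv2.INTER_CUBIC)[...,::-1].copy()
for s in (-1,1):
  for w in (-.008,.008):
    P=[p+s*d*.029+n*w+[0,0,z] for z in (-.025,0.07)]
    uv=((proj("side",P)-[170,190]+.5)*6).astype(int); cv2.line(big,tuple(map(int,uv[0])),tuple(map(int,uv[1])),(0,255,255),1)
for z in (.005,.031):
    uv=((proj("side",cyl(.4655,-.269,z,z,.032))-[170,190]+.5)*6).astype(np.int32); cv2.polylines(big,[uv],True,(0,0,255),1)
cv2.imwrite("pics/ov.png",cv2.resize(big,None,fx=.85,fy=.71))
cv2.imwrite("pics/ov.png",cv2.resize(big,(600,600)) if 0 else big[:600])
im=vision.snapshot("top"); crop("t",im,310,410,180,280,6,"ovt")
E
```

```text
(no output)
```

View pics/ov.png

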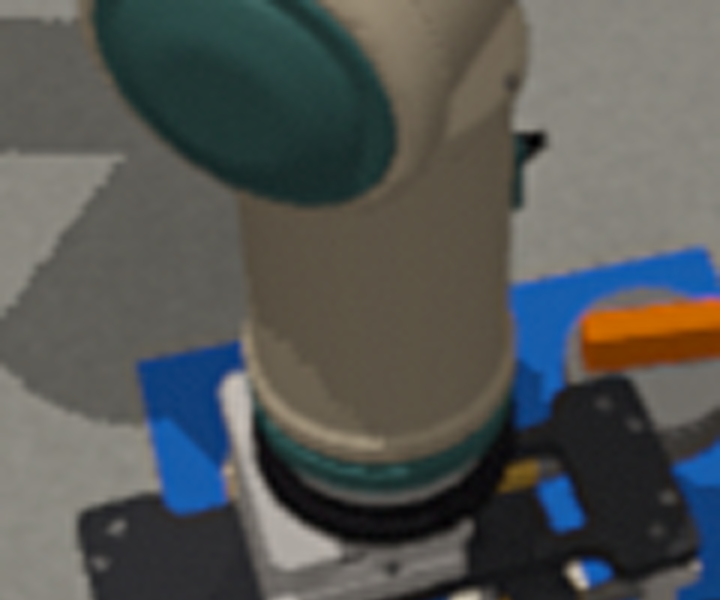

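Wrong crop: the ring sits near (235,320) in the side image. Redoing it.

```bash
cat > ov.py <<'E'
from h import *
def ov(rings,name,u0=180,v0=250,w=110,h=95,op=None,yaw=BYAW):
    im=vision.snapshot("side").copy(); p=telemetry.current_ee_pos(); op=(op or telemetry.current_opening())/2
    d=np.array([np.cos(yaw),np.sin(yaw),0]); n=np.array([-d[1],d[0],0])
    big=cv2.resize(im[v0:v0+h,u0:u0+w],None,fx=6,fy=6,interpolation=cv2.INTER_CUBIC)[...,::-1].copy()
    f=lambda P:((proj("side",P)-[u0,v0]+.5)*6).astype(np.int32)
    for s in (-1,1):
      for ww in (-.008,.008):
        cv2.polylines(big,[f([p+s*d*op+n*ww+[0,0,z] for z in (-.025,0.05)])],False,(0,255,255),1)
    for (x,y,z) in rings: cv2.polylines(big,[f(cyl(x,y,z,z,.032))],True,(0,0,255),1)
    cv2.imwrite(f"pics/{name}.png",big)
E
python3 -c "
from ov import *
ov([(.4655,-.269,.005),(.4655,-.269,.031)],'ov2')"
```

```text
(no output)
```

View pics/ov2.png

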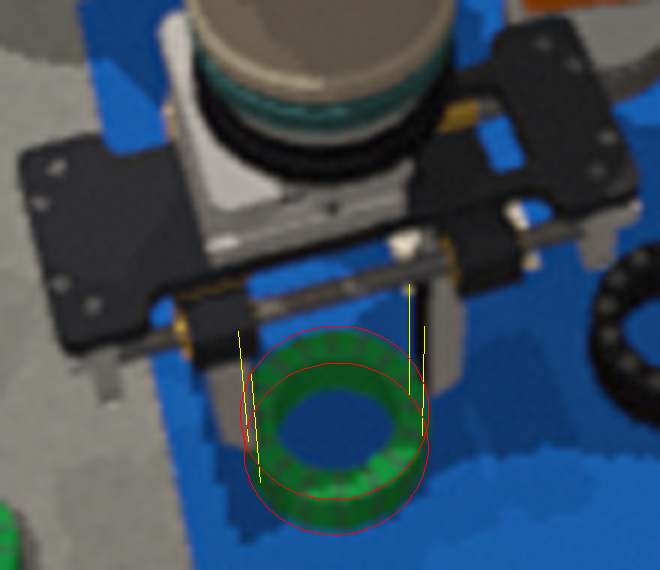

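```bash
python3 - <<'E'
from h import *
im=vision.snapshot("top"); crop("t",im,320,420,180,280,6,"ovt2")
E
```

```text
(no output)
```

View pics/ovt2.png

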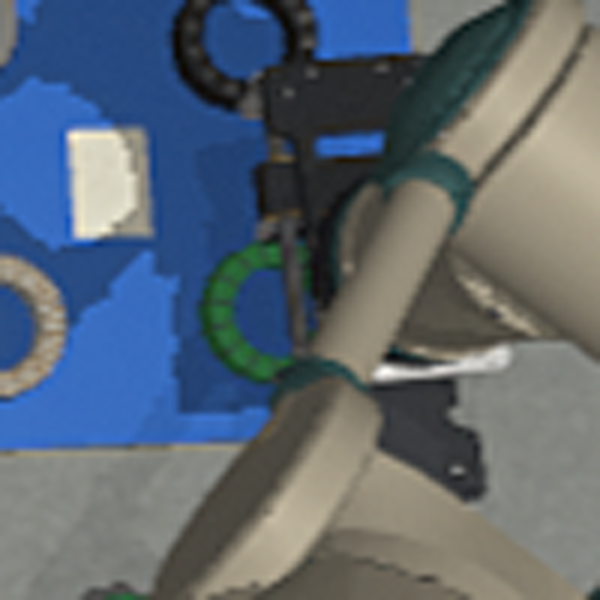

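```bash
python3 - <<'E'
from h import *
gripper_to(.092)
x,y=.4655,-.269
print(r.move_l([x,y,.012],vel=.02,guard=5),telemetry.current_ee_pos(),F(),T())
r.hold(.2)
from ov import ov
ov([(.4655,-.269,.005),(.4655,-.269,.031)],'ov3')
E
```

```text
False [ 0.46559357 -0.26907314  0.01212861] [-0.9  0.4  0.1] 14.9
```

View pics/ov3.png

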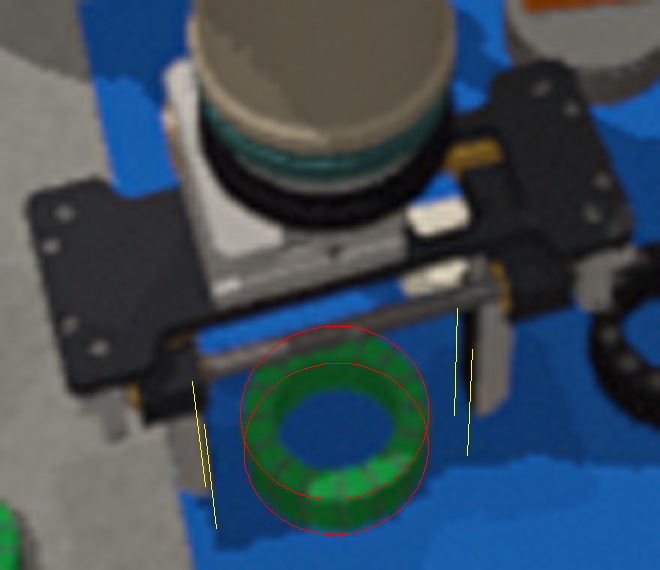

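```bash
python3 - <<'E'
from h import *
x,y=.4655,-.269
print(r.move_l([x,y,-.012],vel=.015,guard=4),telemetry.current_ee_pos(),F(),T())
print(telemetry.current_ee_pos())
from ov import ov
ov([(.4655,-.269,.005),(.4655,-.269,.031)],'ov4')
E
```

```text
True [ 0.46547209 -0.2689712   0.00076233] [-0.3  0.5  4.1] 16.0
[ 0.46547209 -0.2689712   0.00076233]
```

View pics/ov4.png

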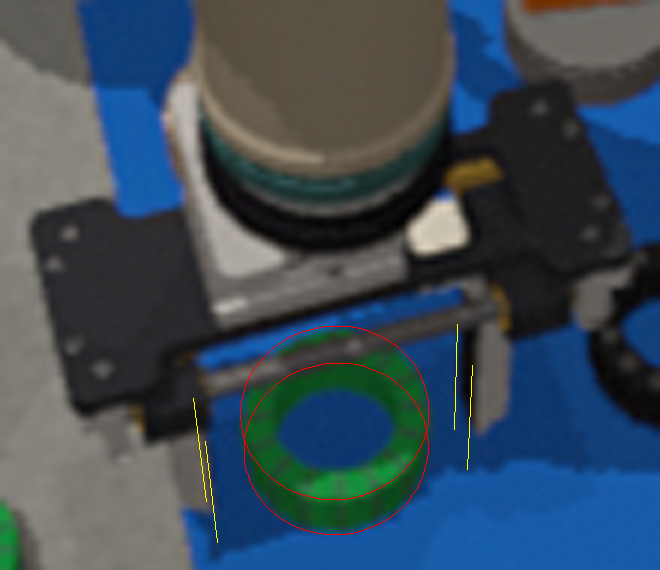

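The fingertips touch the folder (z = 5 mm) at a reported TCP z of 0.8 mm. They should touch at 30 mm, so the tool really sits about 29 mm higher than stated. The overlay agrees with that, and I'll check whether xy is off as well.

```bash
sed -i 's/p=telemetry.current_ee_pos();/p=np.array(telemetry.current_ee_pos())+[0,0,.0292];/' ov.py; python3 - <<'E'
from h import *
r.move_l([.4655,-.269,.004],vel=.05)
from ov import ov
ov([(.4655,-.269,.005),(.4655,-.269,.031)],'ov5')
E
```

```text
(no output)
```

View pics/ov5.png

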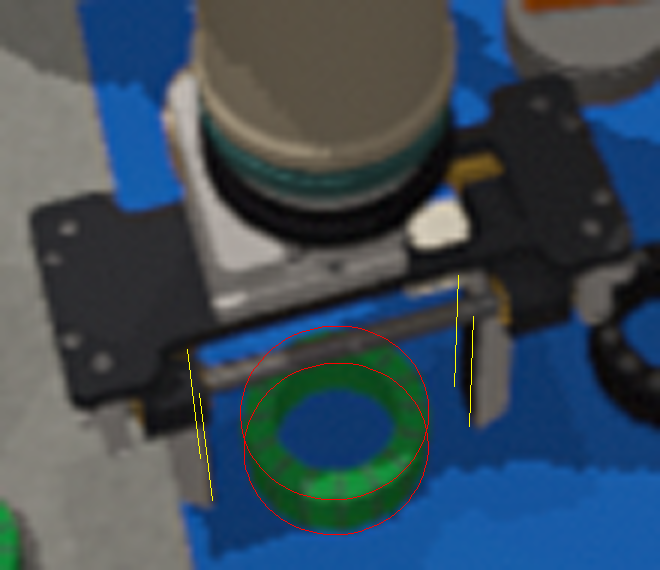

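```bash
cat >> h.py <<'E'
OFF=.025-.0292   # commanded z = tip z + OFF
def tip(x,y,z,**k): return r.move_l([x,y,z+OFF],**k)
def squeeze2(x,y):
    gripper_to(.058,5); print("sq1",round(float(telemetry.current_opening()),4),F()); gripper_to(.085)
    turn(-90); gripper_to(.055,20); print("sq2",round(float(telemetry.current_opening()),4),F(),T())
    tip(x,y,.25,vel=.25); print("lifted",round(float(telemetry.current_opening()),4),T())
def pick_ring(x,y):
    gripper_to(.092); r.move_to([x,y,.10],quat(BYAW-np.pi/2)); tip(x,y,.011,vel=.1); squeeze2(x,y)
def place_ring(zu):  # zu underside z at rest
    x,y=BASE
    r.move_to([x,y,.225+OFF],quat(BYAW))
    c=tip(x,y,zu+.006+.006,vel=.06,guard=8); print("down",c,F(),np.round(telemetry.current_ee_pos(),4),T())
    if c: return
    c=tip(x,y,zu+.006-.003,vel=.012,guard=3); print("touch",c,F(),np.round(telemetry.current_ee_pos(),4),"tip under est",round(float(telemetry.current_ee_pos()[2]-OFF-.006-zu),4),T())
def release():
    x,y=BASE
    gripper_to(.075); z=telemetry.current_ee_pos()[2]
    r.move_l([x,y,.20],vel=.2); print("rel",T())
E
python3 - <<'E'
from h import *
x,y=.4655,-.269
gripper_to(.092); tip(x,y,.011,vel=.05)
gripper_to(.058,5); print("sq1",telemetry.current_opening()); gripper_to(.085)
turn(90); gripper_to(.058,5); print("sq",telemetry.current_opening()); gripper_to(.085)
turn(-90); gripper_to(.055,20); print(telemetry.current_opening(),F(),np.round(telemetry.current_ee_pos(),4))
tip(x,y,.23,vel=.25); print(telemetry.current_opening(),T())
r.move_to([*BASE,.225+OFF],quat(BYAW)); print(T(),F(),np.round(telemetry.current_ee_pos(),4))
im=vision.snapshot("side"); crop("s",im,150,310,50,200,4,"m1"); im=vision.snapshot("top"); crop("s",im,130,260,120,260,4,"m1t")
E
```

```text
sq1 0.06428217143422706
sq 0.06431941297646207
0.06393552635104227 [ 0.2 -0.7  0.3] [ 0.4655 -0.269   0.0068]
0.06357865146915803 23.2
25.0 [-0.4 -0.6 -1.3] [0.5334 0.2262 0.2208]
```

View pics/m1.png

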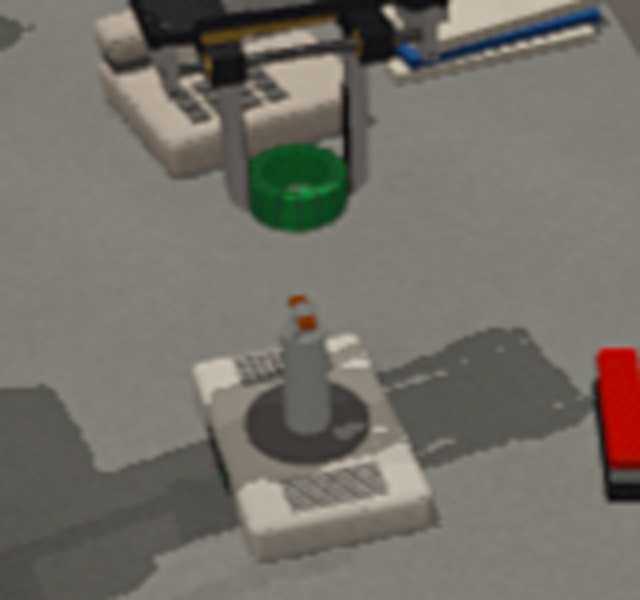

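Mesh filter held at 63.6 mm opening and hanging level above the post. Before lowering, I'll compare the ring's image position with what the TCP implies.

```bash
python3 - <<'E'
from h import *
for n in ("side",):
    im=vision.snapshot(n); H=hsv(im);h,s,v=H[...,0],H[...,1],H[...,2]
    p=telemetry.current_ee_pos(); z0=p[2]-OFF-.006
    m=biggest((h>50)&(h<85)&(s>120),proj(n,[p[0],p[1],z0+.013])[0],25); f=filled(m); P=proj(n,cyl(p[0],p[1],z0,z0+.026,.032)).astype(np.float32)
    print(n,f.sum(),cv2.contourArea(cv2.convexHull(P)),cen(f),hullcen(P),p)
place_ring(.040)
im=vision.snapshot("side"); crop("s",im,170,290,70,200,5,"m2")
E
```

```text
side 453 513.4045816957951 [224.01324503  96.00220751] [223.42836839  96.37502959] [0.53340986 0.22618727 0.22083628]
down False [ 0.2 -0.3 -1.1] [0.5331 0.2272 0.048 ] 28.4
touch True [0.1 0.1 4.1] [0.533  0.2272 0.0418] tip under est 0.0 29.0
```

View pics/m2.png

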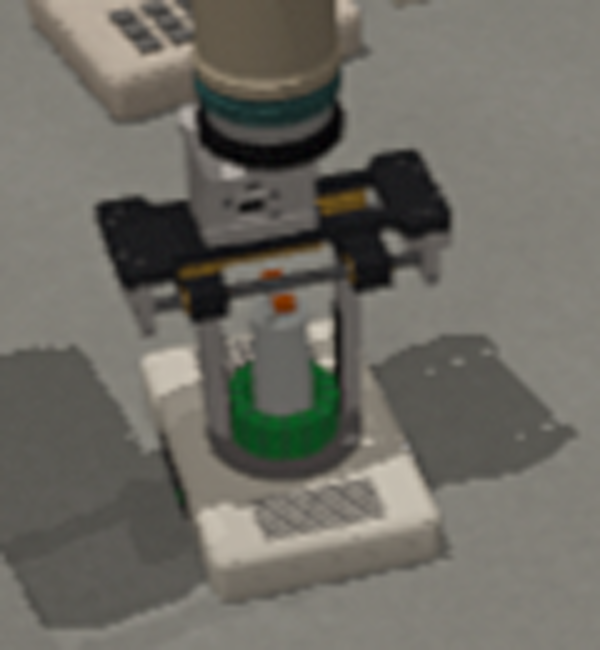

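The mesh filter is seated on the base, with contact exactly at the expected height. Releasing it and fetching the carbon filter.

```bash
python3 - <<'E'
from h import *
release()
pick_ring(.591,-.258)
place_ring(.066)
im=vision.snapshot("side"); crop("s",im,170,290,70,200,5,"c2")
E
```

```text
rel 30.4
sq1 0.065 [-0.5 -0.1  1.5]
sq2 0.0631 [-0.3  0.1 -0.1] 36.7
lifted 0.0632 37.8
down False [-0.2  0.5 -1.8] [0.5332 0.2273 0.074 ] 42.2
touch True [ 0.5 -0.5  4.1] [0.533  0.2272 0.0677] tip under est -0.0001 42.8
```

View pics/c2.png

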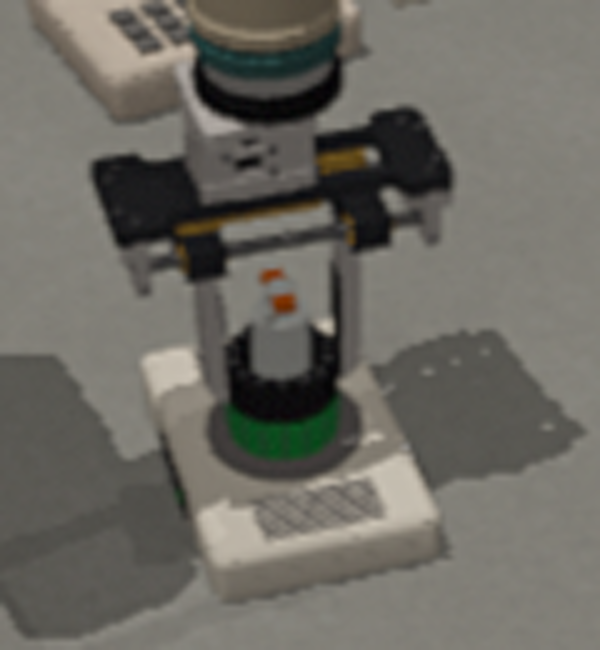

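Carbon sits squarely on the mesh. Next is the pleated filter, and after releasing it I'll look at the stack.

```bash
python3 - <<'E'
from h import *
release()
pick_ring(.4578,-.1407)
place_ring(.092)
im=vision.snapshot("side"); crop("s",im,170,290,70,200,4,"p2")
release()
c=np.array([.595,-.1186])
r.move_to([*c,.10],quat(np.radians(-4.6)))
im=vision.snapshot("top"); crop("t",im,150,215,170,240,8,"p3")
im=vision.snapshot("side"); crop("s",im,170,290,70,200,4,"p4"); print(T())
E
python3 -c "
import cv2;a,b,c=[cv2.resize(cv2.imread(f'pics/{k}.png'),(265,290)) for k in('p2','p3','p4')];cv2.imwrite('pics/p.png',cv2.hconcat([a,b,c]))"
```

```text
rel 44.0
sq1 0.0639 [-0.2  0.   0.8]
sq2 0.0642 [-0.9 -0.8 -0.3] 50.0
lifted 0.0641 51.1
down False [-0.1  0.1 -0.5] [0.5332 0.2273 0.1001] 54.7
touch True [ 0.4 -0.5  3.3] [0.533  0.2272 0.0937] tip under est -0.0001 55.2
rel 56.4
57.9
```

View pics/p.png

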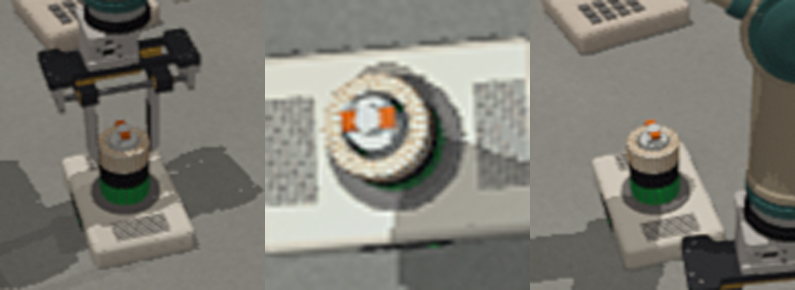

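```bash
python3 - <<'E'
from h import *
for n,w in (("top",(150,170,65,70)),("side",(195,110,60,65))):
    im=vision.snapshot(n); u0,v0,ww,hh=w
    big=cv2.resize(im[v0:v0+hh,u0:u0+ww],None,fx=9,fy=9,interpolation=cv2.INTER_CUBIC)[...,::-1].copy()
    f=lambda P:((proj(n,P)-[u0,v0]+.5)*9).astype(np.int32)
    x,y=BASE
    for z,rad,c in ((.118,.032,(0,0,255)),(.118,.021,(0,0,255)),(.12,.016,(255,0,0)),(.136,.0075,(255,255,0)),(.136,.016,(255,255,0)),(.04,.032,(0,0,255))):
        cv2.polylines(big,[f(cyl(x,y,z,z,rad))],True,c,1)
    cv2.imwrite(f"pics/st_{n}.png",big[:600])
    H=hsv(im);o=(H[...,0]<14)&(H[...,1]>150)&(H[...,2]>120)
    yy,xx=np.mgrid[:384,:512];p=proj(n,[x,y,.136])[0];m=o&(np.hypot(xx-p[0],yy-p[1])<14);print(n,cen(m),p,ray(n,cen(m),.135)[0])
E
python3 -c "
import cv2;a,b=[cv2.resize(cv2.imread(f'pics/st_{k}.png'),(398,400)) for k in('top','side')];cv2.imwrite('pics/st.png',cv2.hconcat([a,b]))"
```

```text
top [175.46428571 198.21428571] [175.21557227 198.3861238 ] [0.53358715 0.22679683 0.135     ]
side [225.5 128.2] [224.6368586  127.07603224] [0.53460903 0.22318606 0.135     ]
```

View pics/st.png

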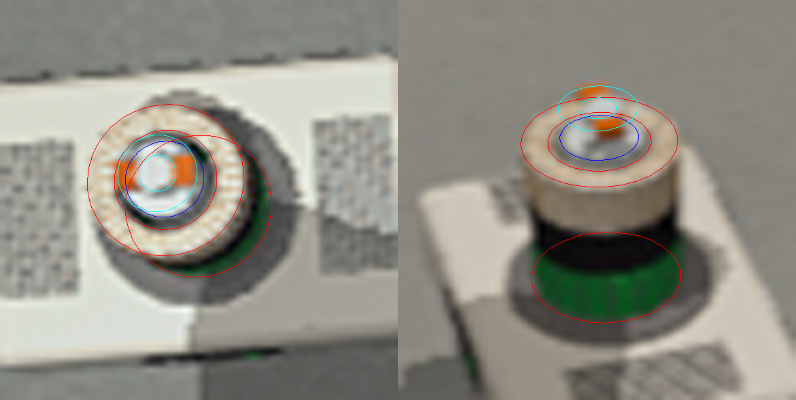

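```bash
python3 - <<'E'
from h import *
x,y=.595,-.1186
a=np.radians(-4.6)
gripper_to(.092); tip(x,y,.011,vel=.12)
gripper_to(.062,6); print("cap sq",telemetry.current_opening(),F()); gripper_to(.088)
tip(x,y,.08,vel=.15)
gripper_to(.04); turn(-90); 
c=tip(x,y,.036,vel=.08,guard=5); print("down",c,F())
gripper_to(.008,45); print("bar",telemetry.current_opening(),F(),np.round(telemetry.current_ee_pos(),4))
tip(x,y,.2,vel=.2); print(telemetry.current_opening(),T())
r.move_to([.5335,.2266,.19+OFF],quat(BYAW+np.pi/2)); r.hold(.2); print(T(),F(),np.round(telemetry.current_ee_pos(),4),telemetry.current_joints()[5])
im=vision.snapshot("side"); crop("s",im,180,280,70,190,5,"k1"); im=vision.snapshot("top"); crop("s",im,140,230,150,240,6,"k1t")
E
python3 -c "
import cv2;a,b=[cv2.resize(cv2.imread(f'pics/{k}.png'),(398,450)) for k in('k1','k1t')];cv2.imwrite('pics/k.png',cv2.hconcat([a,b]))"
```

```text
cap sq 0.06767077982540189 [0.3 1.1 3.4]
down False [ 0.4  0.2 -0.7]
bar 0.013678644211414882 [0.2 1.3 1.6] [ 0.5952 -0.1187  0.0322]
0.013227540242064451 65.5
67.0 [ 0.4  1.  -0.2] [0.5341 0.2255 0.1858] -1.3817683169203512
```

View pics/k.png

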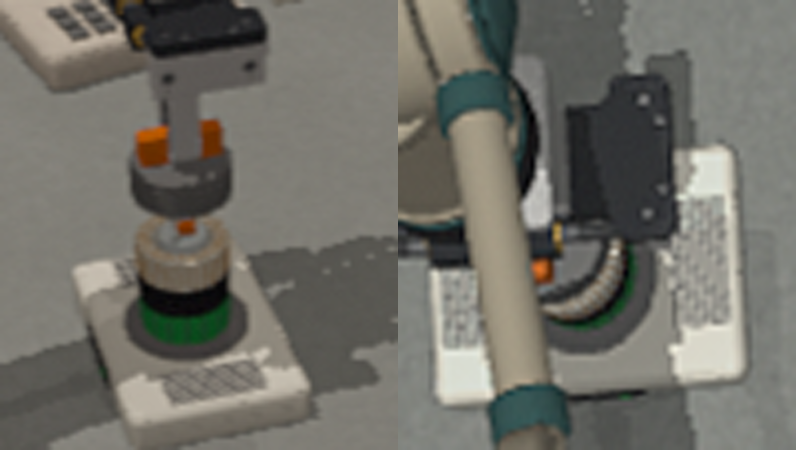

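```bash
python3 - <<'E'
from h import *
x,y=.5335,.2266
tip(x,y,.172,vel=.05); print(F(),np.round(telemetry.current_ee_pos(),4))
c=tip(x,y,.1495,vel=.015,guard=5); p=telemetry.current_ee_pos(); print(c,F(),np.round(p,4),"under",p[2]-OFF-.031,T())
im=vision.snapshot("side"); crop("s",im,180,280,70,190,5,"k2")
E
```

```text
[-0.6  0.6  0.6] [0.5333 0.2266 0.1673]
True [-0.5  1.6  4.1] [0.5334 0.2266 0.1471] under 0.12029984435406377 68.9
```

View pics/k2.png

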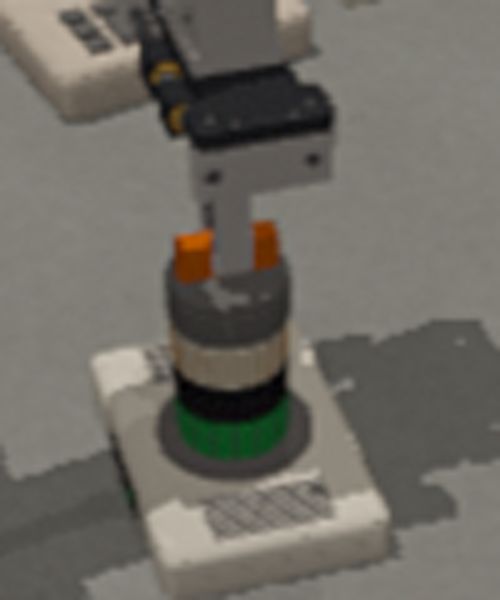

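The cap is down at 0.120. Turning it clockwise in steps while watching force and torque.

```bash
python3 - <<'E'
from h import *
for s in (30,30,20,10.5):
    turn(s); print(s,F(),np.round(telemetry.current_torque(),2),telemetry.current_opening(),round(float(telemetry.current_joints()[5]),3),T())
    if abs(telemetry.current_torque()[2])>1.5: print("stop");break
R_=R.from_quat(np.roll(telemetry.current_tool_rot(),-1)).as_matrix(); print("yaw",np.degrees(np.arctan2(R_[1,0],R_[0,0])))
im=vision.snapshot("side"); crop("s",im,180,280,70,190,5,"k3")
E
```

```text
30 [0.  0.9 1.4] [ 0.08 -0.14  0.03] 0.013671516035364543 -0.86 69.5
30 [-0.6 -0.5  1.9] [ 0.02 -0.12 -0.09] 0.013844794773366084 -0.339 70.0
20 [-0.7  0.6  2.2] [-0.07 -0.04  0.01] 0.01328845194618749 0.006 70.5
10.5 [-0.6 -0.2  3. ] [-0.07  0.02 -0.03] 0.013639632085075959 0.184 70.8
yaw 5.579869428896303
```

View pics/k3.png

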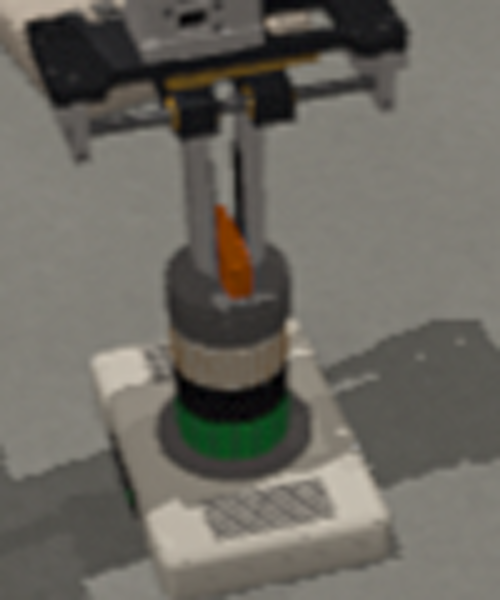

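```bash
python3 - <<'E'
from h import *
x,y=.5335,.2266
gripper_to(.04); tip(x,y,.26,vel=.2); 
r.move_to([.35,-.1,.25],quat(BYAW)); r.hold(.5)
im=vision.snapshot("top"); crop("t",im,130,230,160,250,8,"e1"); H=hsv(im);o=(H[...,0]<14)&(H[...,1]>150)&(H[...,2]>120)
p=proj("top",[x,y,.172])[0];yy,xx=np.mgrid[:384,:512];m=o&(np.hypot(xx-p[0],yy-p[1])<20);vv,uu=np.nonzero(m);W=ray("top",np.c_[uu,vv],.172)[:,:2];e,V=np.linalg.eigh(np.cov(W.T));print("bar",m.sum(),W.mean(0),np.degrees(np.arctan2(*V[::-1,1]))%180)
for t in("mug","stapler","tape","cap"): print(t,[(round(d["score"],2),np.round(d["at"],3)) for d in models.mark_of(t,"top")][:1])
cv2.imwrite("pics/e1f.png",im[...,::-1])
im=vision.snapshot("side"); cv2.imwrite("pics/e2.png",im[...,::-1]); print(F(),T())
E
python3 -c "
import cv2;a,b=[cv2.resize(cv2.imread(f'pics/{k}.png'),(398,380)) for k in('e1','e2')];cv2.imwrite('pics/e.png',cv2.hconcat([a,b]))"
```

```text
bar 125 [0.53261653 0.22544407] 95.89720635463338
mug [(0.71, array([ 0.762, -0.205, -0.002]))]
stapler []
tape [(0.71, array([ 0.756, -0.024, -0.001]))]
cap [(0.62, array([0.53 , 0.225, 0.117]))]
[ 0. -0.  1.] 74.3
```

View pics/e.png

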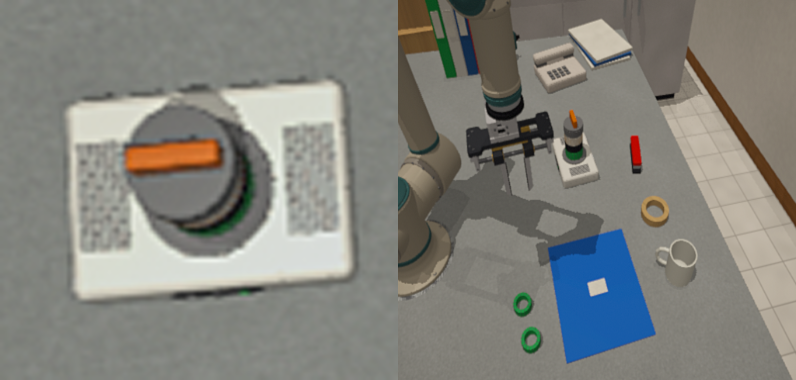

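The bar lies at 95.9°, and the base's long side is at 95.3°. The stack is complete, nothing touches the robot, and the stapler, tape and mug look unmoved. Handing in.

```bash
python3 -c "
from h import *
r.sign_off(); print(T())"
```

```text
the job is handed in; nothing more can be done
the job is handed in; nothing more can be done
```

The air cleaner is refitted and the job is handed in at about 74 s of the 134 s allowed. The green mesh filter (the largest of the three green rings), the black carbon filter and the white pleated filter were lowered over the post in that order. The cap then went on with its bar across the base and was turned a quarter-turn clockwise.

**Checks that passed:**
- **Filters:** each one was let go only after touching down within 0.1 mm of its expected height.
- **Cap:** it seated at 120.3 mm, and the bar ended at 95.9° against 95.3° for the base's long side.
- **Bystanders:** the mug and tape read within 4 mm of where they started, which is as good as the networks are. The robot was clear of everything at hand-in.

**What went wrong or was left unchecked:**
- **Tool height:** the fingertips are really about 29 mm higher than the tool data says. My first two attempts to grip the mesh filter therefore closed on air above it, without moving it. I measured the error by touching the folder, corrected for it, and the later touchdown heights agreed.
- **Stapler:** the network missed it in the last picture, so I judged it unmoved by eye only.
- **Cap lock:** I did not pull on the cap to test it. The lock rests on the bar's angle and a smooth turn.

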